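# Lids back on the storage jars

## Robot

A 6-joint arm with a two-finger parallel gripper is mounted at the origin on a cart in front of the work surface, level with it; the furniture and walls round the work are solid. World frame = base frame: x ahead of the robot, y to its left, z up, the work surface at z = 0. Lengths are in m, angles in rad, forces in N, time in s.
With the tool pointing down it reaches from about 0.375 to 0.975 m from the base axis. Payload 3.8 kg.
Tool frame: the origin (TCP) lies midway between the tips of the shut fingers; the grasp point (between the pads) lies tcp_to_grasp behind it (tcp_to_grasp is the distance from the TCP to the grasp point, in m); z points along the fingers, y is the line along which they close (so a half turn about z gives the same grasp; the last joint's range is limited). The gripper opens to 85 mm and grips with 20 to 120 N. Pads are 22 mm wide; open, the fingers measure 114 mm over their backs; the gripper's body (76 mm by 85 mm) begins 54 mm behind the grasp point. The pads swing forward as they close: fully open they stand 13 mm farther back than shut.
Start: joints at [1.291, 0.264, 1.604, -0, 1.274, -0.037], TCP at [0.162, 0.655, 0.231] pointing down, gripper open.
Joint ranges: [-2.63, 2.63], [-0.94, 2.18], [0.31, 2.57], [-1.31, 4.45], [0, 2.66], [-2.55, 2.55]. Speed limits (rad/s): [2.57, 2.57, 3.14, 3.14, 3.14, 3.14].

## Interface

Orientations are given as a unit quaternion [w, x, y, z].
In Python, from workcell import * gives the robot as it stands. The module is installed in compiled form; this text tells all that it offers.
- The arm moves only by the tool step_arm, never from a script. Its argument "motion" is a list of rows, each an object with "twist": the turn, a rotation vector about the tool's x, y, z each as a share of 8 degrees, from -1 to 1, a list of three; "xyz": the shift along the tool's x, y, z each as a share of 20 mm, from -1 to 1, a list of three; "jaw": the gripper command: -1 is shut, 1 is fully open, values between are in proportion. In form: [{"twist": [wx, wy, wz], "xyz": [dx, dy, dz], "jaw": jaw}, ...]. A call has 1 to 12 rows; each row shifts and turns the commanded pose from where the row before left it, along the tool's axes as they then stand; what a row does not reach is not made up. A row lasts 1/10 s, in which the tool goes at most 50 mm and 8.59 degrees, less where a joint would pass 70% of its speed; a pose out of reach is approached as far as the arm can. A call with a number of a shift or a turn outside -1 to 1 is refused whole. A call with a gripper value outside its range is refused whole. The fingers move at their own pace and stop on an object; "newtons" is the grip in N (left out, the last holds). Time passes only in rows, so rows that do not move let the fingers close. It gives the time, the measured TCP pose, the force, the opening and the grip force at its end, in the units of the state.
- observe(): the state, without advancing time (a new reading comes with each control period).
- camera(name): name is "scene" or "top"; returns the picture (400x640x3 uint8, red, green, blue); there is no depth.
- camera_model(name): a dict with "K" (3x3 intrinsics, pixels), "dist_coeffs" ([k1, k2, p1, p2, k3] as OpenCV has them; the pictures are not rectified), "R" (3x3) and "t" (3): a world point X has camera coordinates R X + t. Camera axes: x right, y down, z forward; pixel columns grow to the right and rows downward; lengths in m; the calibration is good to about 2 mm. A picture is of the moment at which its call begins. camera_model takes no time and is no camera call.
- finish_job(): hands the job in; it is judged then, once.
The state is a dict: "time": time; "joint_pos": joint angles; "joint_vel": joint speeds; "tau": joint torques, N m; "tcp_pos": TCP position; "orientation": TCP orientation; "ft_force": force on the tool from outside, world axes, zero at the start; "wrist_torque": the same for the moment, N m; "gripper_width": finger opening in m; "grasp_force": force on a finger pad.
Only numpy, scipy, OpenCV 4.12 (cv2) and the standard library are available. Lean on these libraries where they do the work, as an engineer would, in place of code of your own. Each camera call takes 0.05 s, during which the arm holds its last target. There are 200 camera calls.

## Task

Take the stack of jar lids apart from the top down, one lid at a time, and put each lid on the open jar of its own colour, lying flat, centred on the rim and covering the mouth. Leave the jars standing where they are and do not disturb the mill and the spice jar.

Things in the scene. Friction and masses are not known exactly. Their poses are not given: they have to be found in the camera images.
- lid_white: cream-white flat round lid with a pale bamboo inlay in its top (the largest, lowest in the stack): plain disc 68 mm across, 14 mm thick, flat below, about 71 g, loose; origin at the centre of its underside, z up
- lid_blue: dark blue flat round lid with a pale bamboo inlay in its top (second from the bottom of the stack): plain disc 58 mm across, 14 mm thick, flat below, about 64 g, loose; origin at the centre of its underside, z up
- lid_red: red flat round lid with a pale bamboo inlay in its top (third from the bottom of the stack): plain disc 48 mm across, 14 mm thick, flat below, about 56 g, loose; origin at the centre of its underside, z up
- lid_green: dark green flat round lid with a pale bamboo inlay in its top (the smallest, top of the stack): plain disc 38 mm across, 14 mm thick, flat below, about 48 g, loose; origin at the centre of its underside, z up
- jar_white: cream-white glazed open jar standing on the worktop, loose: body 74 mm across, narrowing near the top to a flat rim 60 mm across outside round an open mouth 50 mm wide; 74 mm high; origin at the centre of its underside, z up. The cream-white lid rests flat on this rim, overhanging it by 4 mm all round; nothing centres it
- jar_blue: dark blue glazed open jar standing on the worktop, loose: body 64 mm across, narrowing near the top to a flat rim 50 mm across outside round an open mouth 40 mm wide; 68 mm high; origin at the centre of its underside, z up. The dark blue lid rests flat on this rim, overhanging it by 4 mm all round; nothing centres it
- jar_red: red glazed open jar standing on the worktop, loose: body 54 mm across, narrowing near the top to a flat rim 40 mm across outside round an open mouth 30 mm wide; 62 mm high; origin at the centre of its underside, z up. The red lid rests flat on this rim, overhanging it by 4 mm all round; nothing centres it
- jar_green: dark green glazed open jar standing on the worktop, loose: body 44 mm across, narrowing near the top to a flat rim 30 mm across outside round an open mouth 20 mm wide; 56 mm high; origin at the centre of its underside, z up. The dark green lid rests flat on this rim, overhanging it by 4 mm all round; nothing centres it
- pepper_mill: small grey mill, a bystander, 44 mm across, 90 mm high, loose; origin at the centre of its underside, z up
- spice_jar: spice jar with a green cap, a bystander, 46 mm across, 106 mm high, loose; origin at the centre of its underside, z up

How it is judged:
On the way, in this order (a step that is already met when the one before it is completed fails the run):
1. the dark green lid lies on the dark green jar (horizontal distance between lid_green and jar_green below 0.009 m and z of lid_green in the frame of jar_green between 0.052 and 0.06 m and angle between lid_green's own z axis and vertical below 0.07 rad), for 0.2 s.
2. the red lid lies on the red jar (horizontal distance between lid_red and jar_red below 0.009 m and z of lid_red in the frame of jar_red between 0.058 and 0.066 m and angle between lid_red's own z axis and vertical below 0.07 rad), for 0.2 s.
3. the dark blue lid lies on the dark blue jar (horizontal distance between lid_blue and jar_blue below 0.009 m and z of lid_blue in the frame of jar_blue between 0.064 and 0.072 m and angle between lid_blue's own z axis and vertical below 0.07 rad), for 0.2 s.
4. the cream-white lid lies on the cream-white jar (horizontal distance between lid_white and jar_white below 0.009 m and z of lid_white in the frame of jar_white between 0.07 and 0.078 m and angle between lid_white's own z axis and vertical below 0.07 rad), for 0.2 s.
At the end, for the whole second after the job is handed in: Each of the four lids rests flat (within 0.07 rad) on the rim of the jar of its own colour (its underside within 4 mm of the rim's height), centred within 9 mm, released and at rest; each jar stands upright (within 0.05 rad) and within 30 mm of where it stood (all of step 1 and all of step 2 and all of step 3 and all of step 4 and angle between each of jar_white, jar_blue, jar_red, jar_green's own z axis and vertical below 0.05 rad and distance of each of jar_white, jar_blue, jar_red, jar_green from where it was at the start of the episode below 0.03 m and linear speed of each of lid_white, lid_blue, lid_red, lid_green below 0.02 m/s); the robot touches nothing.
It fails at once if a jar is knocked over or picked up (angle between any of jar_white, jar_blue, jar_red, jar_green's own z axis and vertical above 0.35 rad or height (world z) of any of jar_white, jar_blue, jar_red, jar_green above 0.03 m).
It fails at once if the mill is shoved away or tipped (distance of pepper_mill from where it was at the start of the episode above 0.03 m or angle between pepper_mill's own z axis and vertical above 0.3 rad).
It fails at once if the spice jar is shoved away or tipped (distance of spice_jar from where it was at the start of the episode above 0.03 m or angle between spice_jar's own z axis and vertical above 0.3 rad).
It also fails if it takes over 112 s, if anything falls off the work surface, if the arm or the gripper's body presses on something with over 40 N, if the wrist force passes 120 N, or if a joint passes its speed limit or range.

## Working session

There is one attempt and no reset: what is moved stays moved. The work goes in short steps, Python scripts to look and compute and a tool call to move; the robot and the scene stay as the last step left them, time stands still between calls to the robot, and variables do not carry over. Pictures are saved under pics/ and viewed, at most 14 in all, crops included, and the job is handed in when it is done.

Besides the shell and the picture viewer there is one more tool, called as name([rows], argument=value, ...), one row to a line, values as JSON. step_arm: Moves the arm, as the interface text tells. Shift numbers are shares of 20 mm and turn numbers shares of 8 degrees, none past 1 either way. Its arguments: {"type":"object","properties":{"motion":{"type":"array","items":{"type":"object","properties":{"twist":{"type":"array","items":{"type":"number","minimum":-1,"maximum":1}},"xyz":{"type":"array","items":{"type":"number","minimum":-1,"maximum":1}},"jaw":{"type":"number"}}}},"newtons":{"type":"number"}},"required":["motion"]}

```bash
mkdir -p pics
python3 - <<'E'
from workcell import *
import cv2
print(observe())
for n in("scene","top"):
    cv2.imwrite(f"pics/{n}0.png",camera(n)[:,:,::-1]); print(n,camera_model(n))
E
```

```text
{'time': 0.0, 'joint_pos': array([ 1.29108077e+00,  2.64794355e-01,  1.60540565e+00,  7.87580434e-06,
        1.27365285e+00, -3.68809487e-02]), 'joint_vel': array([-3.53214401e-04, -1.59419765e-03, -5.38559520e-05,  1.01078621e-03,
       -1.31160849e-03,  1.33721329e-04]), 'tau': array([ 1.50558299e-03, -5.15105009e+01, -3.67319942e+01, -1.26728987e-04,
        1.31844150e-02,  1.58759576e-05]), 'tcp_pos': array([0.16209178, 0.65449527, 0.22991714]), 'orientation': array([-1.81863829e-04,  1.21120267e-01,  9.92637196e-01, -1.11537825e-03]), 'ft_force': array([-0.00374145,  0.86303432,  0.30545229]), 'wrist_torque': array([0.00728815, 0.00681672, 0.00696906]), 'grasp_force': 0.0, 'gripper_width': 0.08561552870572112}
scene {'K': array([[517.10206396,   0.        , 318.91244035],
       [  0.        , 517.10206396, 196.56088636],
       [  0.        ,   0.        ,   1.        ]]), 'dist_coeffs': array([0.01550491, 0.        , 0.        , 0.        , 0.        ]), 'R': array([[ 0.58559798, -0.81056022, -0.00819389],
       [-0.6150252 , -0.43770148, -0.65586692],
       [ 0.52803315,  0.38911379, -0.75483207]]), 't': array([-0.26714302,  0.33673012,  1.22077702])}
top {'K': array([[442.94974728,   0.        , 321.15057207],
       [  0.        , 442.94974728, 203.39558198],
       [  0.        ,   0.        ,   1.        ]]), 'dist_coeffs': array([0.03083945, 0.        , 0.        , 0.        , 0.        ]), 'R': array([[ 0.03797772, -0.9992751 , -0.00263943],
       [-0.94894458, -0.03523691, -0.31346857],
       [ 0.31314833,  0.0144095 , -0.94959491]]), 't': array([-0.01581086,  0.48826614,  1.30521515])}
```

View pics/scene0.png

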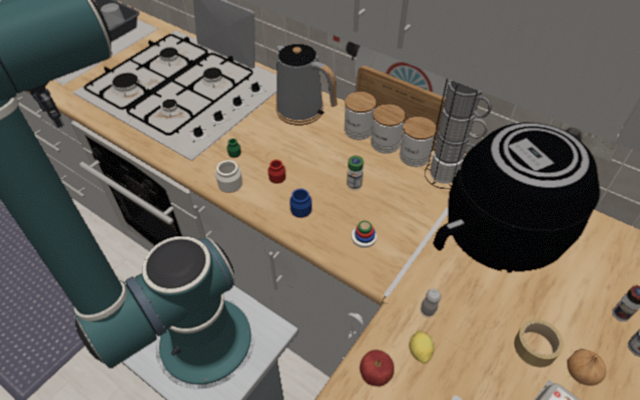

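View pics/top0.png

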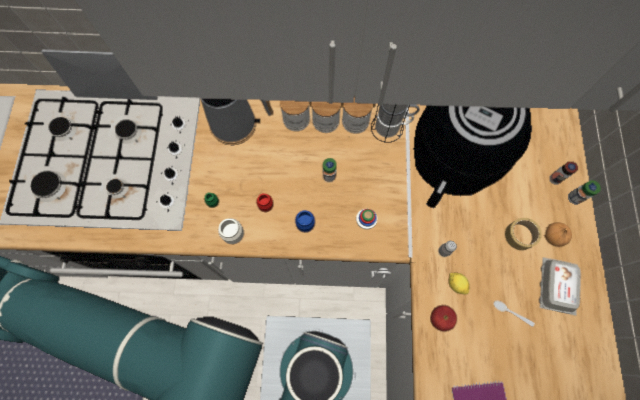

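The scene camera shows the jars at green (234,148), white (229,176), red (277,171) and blue (301,203), with the stack at (365,233) and the spice jar at (355,172). The top camera shows them at green (211,200), white (230,231), red (264,202), blue (305,221), stack (367,218). Next I'll enlarge these areas.

Run:
```python
import cv2,numpy as np
a=cv2.imread("pics/top0.png")[150:250,195:395]; b=cv2.imread("pics/scene0.png")[130:255,205:390]
cv2.imwrite("pics/c_top.png",cv2.resize(a,None,fx=4,fy=4,interpolation=2))
cv2.imwrite("pics/c_scene.png",cv2.resize(b,None,fx=4,fy=4,interpolation=2))
```

```text
(no output)
```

View pics/c_top.png

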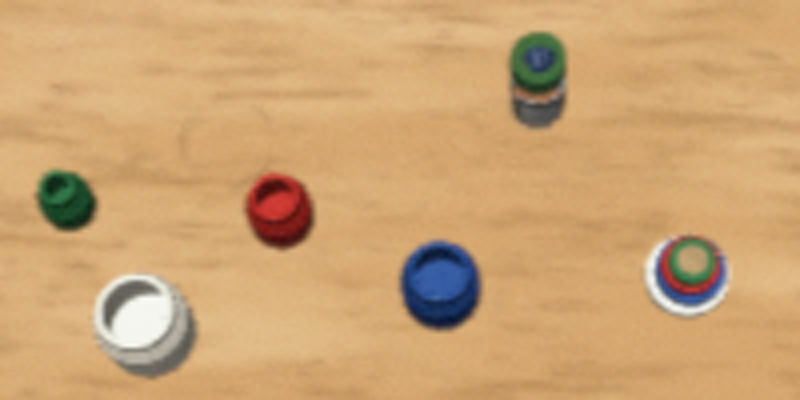

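View pics/c_scene.png

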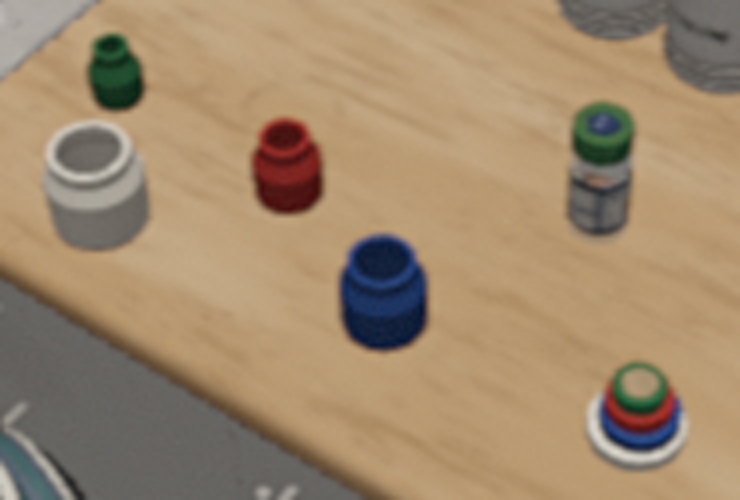

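The crops show open rims on all four jars, with the lid stack standing apart from everything else. I'll cast rim-centre rays onto the known heights from both views and check them against mask centroids.

```bash
cat > h.py <<'E'
from workcell import *
import cv2,numpy as np
def ray(n,p):
    m=camera_model(n); u=cv2.undistortPoints(np.array([[p]],float),m["K"],np.array(m["dist_coeffs"]))[0,0]
    return -m["R"].T@m["t"], m["R"].T@np.array([u[0],u[1],1])
def plane(n,p,z):
    c,d=ray(n,p); return (c+d*(z-c[2])/d[2])[:2]
def two(p,q):
    c1,d1=ray("top",p);c2,d2=ray("scene",q)
    s=np.linalg.lstsq(np.c_[d1,-d2],c2-c1,rcond=None)[0]; return (c1+d1*s[0]+c2+d2*s[1])/2
def blobs(img,col):
    h,s,v=cv2.split(cv2.cvtColor(img,cv2.COLOR_BGR2HSV)); h=h.astype(int)
    m={"red":((h<6)|(h>172))&(s>140),"green":(h>50)&(h<85)&(s>90),"blue":(h>105)&(h<130)&(s>110),"white":(s<45)&(v>90)}[col]
    return m.astype(np.uint8)
E
python3 - <<'E'
from h import *
A={n:cv2.imread(f"pics/{n}0.png") for n in("top","scene")}
T={"green":(61,190,.056),"red":(277,202,.062),"blue":(439,275,.068),"white":(138,316,.074),"stack":(691,260,.056),"spice":(538,60,.106)}
S={"green":(111,49),"red":(286,138),"blue":(382,258),"white":(90,151),"stack":(640,386),"spice":(604,123)}
o={"top":(195,150),"scene":(205,130)}
full=lambda n,p:((p[0]+.5)/4-.5+o[n][0],(p[1]+.5)/4-.5+o[n][1])
for k in T:
    p,q=full("top",T[k][:2]),full("scene",S[k]); z=T[k][2]
    print(k,plane("top",p,z).round(4),plane("scene",q,z).round(4),two(p,q).round(4))
    if k in("stack","spice"):continue
    c=[]
    for n,(x,y) in(("top",p),("scene",q)):
        w=blobs(A[n],k);N,l,st,ce=cv2.connectedComponentsWithStats(w)
        i=min(range(1,N),key=lambda i:np.hypot(*(ce[i]-(x,y)))+(1e3 if st[i,4]<40 else 0)); c.append(ce[i]); print(st[i],end=" ")
    print("centroid3d",two(*c).round(4))
print("mill",two((448,248),(431,301)))
E
```

```text
green [0.5038 0.3582] [0.5035 0.3606] [0.5022 0.3578 0.0588]
[205 193  13  14 135] [228 139  12  18 167] centroid3d [0.5049 0.3617 0.0291]
red [0.4981 0.1847] [0.5024 0.1871] [0.4968 0.1831 0.0686]
[257 194  16  17 209] [269 160  16  23 301] centroid3d [0.5014 0.1875 0.0321]
blue [0.4409 0.053 ] [0.4461 0.056 ] [0.4395 0.0519 0.0762]
[296 211  18  20 291] [291 189  20  28 454] centroid3d [0.4435 0.0539 0.0341]
white [0.3979 0.2822] [0.4018 0.2857] [0.3965 0.2802 0.0815]
[219 219  24  24 462] [216 160  26  32 653] centroid3d [0.4007 0.2856 0.0397]
stack [ 0.4641 -0.144 ] [ 0.4635 -0.1444] [ 0.4644 -0.144   0.0549]
spice [ 0.6088 -0.0181] [ 0.6118 -0.0163] [ 0.6073 -0.0184  0.1107]
mill [ 0.36664565 -0.39118605  0.05538291]
```

step_arm([
  {"twist":[0,0,-0.87],"xyz":[0,0,0],"jaw":1},
  {"twist":[0,0,-0.87],"xyz":[0,0,0],"jaw":1},
  {"xyz":[-1,-1,0],"twist":[0,0,0],"jaw":1},
  {"xyz":[-1,-1,0],"twist":[0,0,0],"jaw":1},
  {"xyz":[-1,-1,0],"twist":[0,0,0],"jaw":1},
  {"xyz":[-1,-1,0],"twist":[0,0,0],"jaw":1},
  {"xyz":[-1,-1,0],"twist":[0,0,0],"jaw":1},
  {"xyz":[-1,-1,0],"twist":[0,0,0],"jaw":1},
  {"xyz":[-1,-1,0],"twist":[0,0,0],"jaw":1},
  {"xyz":[-1,-1,0],"twist":[0,0,0],"jaw":1},
  {"xyz":[-1,-1,0],"twist":[0,0,0],"jaw":1},
  {"xyz":[-1,-1,0],"twist":[0,0,0],"jaw":1},
], newtons=30)

```text
time: 1.3
tcp_pos: [0.3628, 0.454, 0.2307]
orientation: [-0.0, -0.0, 1.0, -0.0]
ft_force: [0.7, 0.7, -0.1]
gripper_width: 0.0853
grasp_force: 0.0
```

```bash
python3 -c "
import workcell as w
print([n for n in dir(w) if n[0]!='_'], getattr(w,'tcp_to_grasp',None)); print(w.observe())"
```

```text
['Unreachable', 'camera', 'camera_model', 'finish_job', 'observe', 'tcp_to_grasp'] 0.0187
{'time': 1.3, 'joint_pos': array([ 8.53816780e-01,  8.85291096e-02,  1.80960894e+00, -2.07015386e-05,
        1.24439664e+00, -7.17205647e-01]), 'joint_vel': array([-4.83719769e-01, -7.07402306e-02,  7.49913267e-02,  6.73375766e-05,
       -9.01318479e-03, -4.79322739e-01]), 'tau': array([ 2.66547494e+00, -4.14151347e+01, -3.62814367e+01,  2.05720053e-02,
        1.09491404e-01,  5.08721117e-01]), 'tcp_pos': array([0.3627707 , 0.45402921, 0.23072081]), 'orientation': array([-3.02164382e-04, -1.16373656e-04,  9.99999882e-01, -3.61459768e-04]), 'ft_force': array([ 0.72818408,  0.67588984, -0.08884684]), 'wrist_torque': array([ 0.01559516, -0.00920323, -0.00538656]), 'grasp_force': 0.0, 'gripper_width': 0.085289437865401}
```

step_arm([
  {"xyz":[-1,-1,0],"twist":[0,0,0],"jaw":1},
  {"xyz":[-1,-1,0],"twist":[0,0,0],"jaw":1},
  {"xyz":[-1,-1,0],"twist":[0,0,0],"jaw":1},
  {"xyz":[-1,-1,0],"twist":[0,0,0],"jaw":1},
  {"xyz":[-1,-1,0],"twist":[0,0,0],"jaw":1},
  {"xyz":[0,-1,0],"twist":[0,0,0],"jaw":1},
  {"xyz":[0,-1,0],"twist":[0,0,0],"jaw":1},
  {"xyz":[0,-1,0],"twist":[0,0,0],"jaw":1},
  {"xyz":[0,-1,0],"twist":[0,0,0],"jaw":1},
  {"xyz":[0,-1,0],"twist":[0,0,0],"jaw":1},
  {"xyz":[0,-1,0],"twist":[0,0,0],"jaw":1},
  {"xyz":[0,-1,0],"twist":[0,0,0],"jaw":1},
])

```text
time: 2.5
tcp_pos: [0.4609, 0.2142, 0.231]
orientation: [-0.0, -0.0, 1.0, -0.0]
ft_force: [-0.4, -0.9, 1.0]
gripper_width: 0.0856
grasp_force: 0.0
```

step_arm([
  {"xyz":[0,-1,0],"jaw":1},
  {"xyz":[0,-1,0],"jaw":1},
  {"xyz":[0,-1,0],"jaw":1},
  {"xyz":[0,-1,0],"jaw":1},
  {"xyz":[0,-1,0],"jaw":1},
  {"xyz":[0,-1,0],"jaw":1},
  {"xyz":[0,-1,0],"jaw":1},
  {"xyz":[0,-1,0],"jaw":1},
  {"xyz":[0,-1,0],"jaw":0.5},
  {"xyz":[0,-1,0],"jaw":0.4},
  {"xyz":[0,-1,0.5],"jaw":0.4},
  {"xyz":[0,-1,1],"jaw":0.4},
])

```text
$.motion[0]: bad value
```

step_arm([
  {"xyz":[0,-1,0],"twist":[0,0,0],"jaw":1},
  {"xyz":[0,-1,0],"twist":[0,0,0],"jaw":1},
  {"xyz":[0,-1,0],"twist":[0,0,0],"jaw":1},
  {"xyz":[0,-1,0],"twist":[0,0,0],"jaw":1},
  {"xyz":[0,-1,0],"twist":[0,0,0],"jaw":1},
  {"xyz":[0,-1,0],"twist":[0,0,0],"jaw":1},
  {"xyz":[0,-1,0],"twist":[0,0,0],"jaw":1},
  {"xyz":[0,-1,0],"twist":[0,0,0],"jaw":1},
  {"xyz":[0,-1,0],"twist":[0,0,0],"jaw":0.4},
  {"xyz":[0,-1,0],"twist":[0,0,0],"jaw":0.4},
  {"xyz":[0,-1,0.5],"twist":[0,0,0],"jaw":0.4},
  {"xyz":[0,-1,1],"twist":[0,0,0],"jaw":0.4},
])

```text
time: 3.7
tcp_pos: [0.4626, -0.0253, 0.2026]
orientation: [0.002, -0.0, 1.0, -0.0]
ft_force: [0.5, -0.5, 0.4]
gripper_width: 0.0597
grasp_force: 0.0
```

step_arm([
  {"xyz":[0,-1,0],"twist":[0,0,0],"jaw":0.4},
  {"xyz":[0,-1,0],"twist":[0,0,0],"jaw":0.4},
  {"xyz":[0,-1,0.5],"twist":[0,0,0],"jaw":0.4},
  {"xyz":[0,-1,1],"twist":[0,0,0],"jaw":0.4},
  {"xyz":[0,-1,1],"twist":[0,0,0],"jaw":0.4},
  {"xyz":[-0.1,-0.9,1],"twist":[0,0,0],"jaw":0.4},
  {"xyz":[0,0,0],"twist":[0,0,0],"jaw":0.4},
  {"xyz":[0,0,0],"twist":[0,0,0],"jaw":0.4},
])

```text
time: 4.5
tcp_pos: [0.4632, -0.1422, 0.131]
orientation: [-0.001, 0.0, 1.0, 0.001]
ft_force: [0.0, 0.7, 0.1]
gripper_width: 0.0599
grasp_force: 0.0
```

Run:
```python
from h import *
a=camera("top")[:,:,::-1];b=camera("scene")[:,:,::-1]
c=np.hstack([cv2.resize(a[150:270,320:420],None,fx=4,fy=4,interpolation=2),cv2.resize(b[170:290,315:415],None,fx=4,fy=4,interpolation=2)])
cv2.imwrite("pics/g1.png",c);print(observe()["tcp_pos"])
```

```text
[ 0.46462909 -0.14217013  0.13226816]
```

View pics/g1.png

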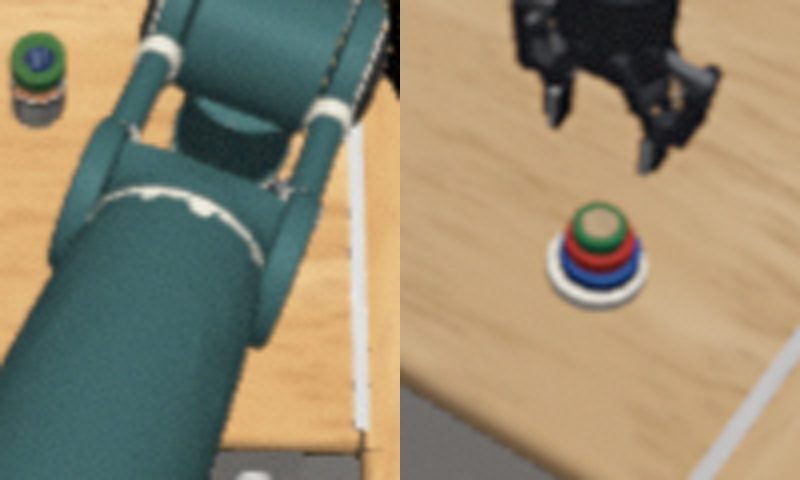

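The fingertips, at (555,122) and (648,170) in the crop, straddle the stack at (600,225). I'll go down onto the green lid.

step_arm([
  {"xyz":[0,-0.1,1],"twist":[0,0,0],"jaw":0.4},
  {"xyz":[0,0,1],"twist":[0,0,0],"jaw":0.4},
  {"xyz":[0,0,1],"twist":[0,0,0],"jaw":0.4},
  {"xyz":[0,0,1],"twist":[0,0,0],"jaw":0.4},
  {"xyz":[0,0,0.4],"twist":[0,0,0],"jaw":0.4},
  {"xyz":[0,0,0],"twist":[0,0,0],"jaw":0.4},
  {"xyz":[0,0,0],"twist":[0,0,0],"jaw":0},
  {"xyz":[0,0,0],"twist":[0,0,0],"jaw":-0.2},
  {"xyz":[0,0,0],"twist":[0,0,0],"jaw":-0.3},
  {"xyz":[0,0,0],"twist":[0,0,0],"jaw":-0.3},
], newtons=25)

```text
time: 5.6
tcp_pos: [0.4658, -0.1451, 0.0449]
orientation: [0.001, 0.0, 1.0, -0.0]
ft_force: [-0.4, 1.2, 6.0]
gripper_width: 0.0368
grasp_force: 25.4
```

Run:
```python
from h import *
b=camera("scene")[:,:,::-1]
cv2.imwrite("pics/g2.png",cv2.resize(b[170:270,315:415],None,fx=5,fy=5,interpolation=2));o=observe();print(o["tcp_pos"],o["gripper_width"],o["grasp_force"],o["ft_force"])
```

```text
[ 0.46578862 -0.14509073  0.04487665] 0.036814798236290705 25.451547503471375 [-0.28355061  1.23048787  6.99535524]
```

View pics/g2.png

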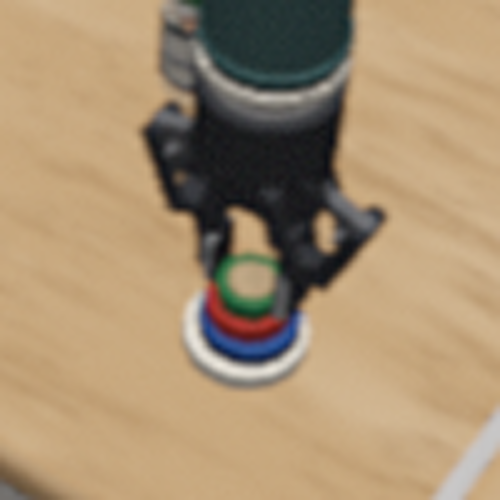

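step_arm([
  {"xyz":[0,0,-0.3],"twist":[0,0,0],"jaw":-0.3},
  {"xyz":[0,0,-0.6],"twist":[0,0,0],"jaw":-0.3},
  {"xyz":[0,0,-1],"twist":[0,0,0],"jaw":-0.3},
  {"xyz":[0,0,-1],"twist":[0,0,0],"jaw":-0.3},
  {"xyz":[0,0.5,-1],"twist":[0,0,0],"jaw":-0.3},
  {"xyz":[0,1,-0.5],"twist":[0,0,0],"jaw":-0.3},
  {"xyz":[0,1,0],"twist":[0,0,0],"jaw":-0.3},
  {"xyz":[0,1,0],"twist":[0,0,0],"jaw":-0.3},
  {"xyz":[0,1,0],"twist":[0,0,0],"jaw":-0.3},
  {"xyz":[0,1,0],"twist":[0,0,0],"jaw":-0.3},
  {"xyz":[0,1,0],"twist":[0,0,0],"jaw":-0.3},
  {"xyz":[0,1,0],"twist":[0,0,0],"jaw":-0.3},
])

```text
time: 6.85
tcp_pos: [0.4644, 0.0059, 0.1321]
orientation: [0.0, 0.0, 1.0, -0.0]
ft_force: [0.2, -0.3, -0.2]
gripper_width: 0.0371
grasp_force: 25.1
```

step_arm([
  {"xyz":[0,1,0],"twist":[0,0,0],"jaw":-0.3},
  {"xyz":[0,1,0],"twist":[0,0,0],"jaw":-0.3},
  {"xyz":[0,1,0],"twist":[0,0,0],"jaw":-0.3},
  {"xyz":[0,1,0],"twist":[0,0,0],"jaw":-0.3},
  {"xyz":[0,1,0],"twist":[0,0,0],"jaw":-0.3},
  {"xyz":[0,1,0],"twist":[0,0,0],"jaw":-0.3},
  {"xyz":[-0.3,1,0],"twist":[0,0,0],"jaw":-0.3},
  {"xyz":[-0.3,1,0],"twist":[0,0,0],"jaw":-0.3},
  {"xyz":[-0.3,1,0],"twist":[0,0,0],"jaw":-0.3},
  {"xyz":[-0.3,1,0],"twist":[0,0,0],"jaw":-0.3},
  {"xyz":[-0.3,1,0],"twist":[0,0,0],"jaw":-0.3},
  {"xyz":[-0.3,1,0],"twist":[0,0,0],"jaw":-0.3},
])

```text
time: 8.05
tcp_pos: [0.5006, 0.2461, 0.132]
orientation: [0.0, -0.0, 1.0, 0.0]
ft_force: [0.7, -0.0, -0.4]
gripper_width: 0.0368
grasp_force: 25.1
```

step_arm([
  {"xyz":[-0.1,1,0],"twist":[0,0,0],"jaw":-0.3},
  {"xyz":[0,1,0],"twist":[0,0,0],"jaw":-0.3},
  {"xyz":[0,1,0],"twist":[0,0,0],"jaw":-0.3},
  {"xyz":[0,1,0],"twist":[0,0,0],"jaw":-0.3},
  {"xyz":[0,1,0],"twist":[0,0,0],"jaw":-0.3},
  {"xyz":[0,1,0],"twist":[0,0,0],"jaw":-0.3},
  {"xyz":[0,0.7,0],"twist":[0,0,0],"jaw":-0.3},
  {"xyz":[0,0,0.5],"twist":[0,0,0],"jaw":-0.3},
  {"xyz":[0,0,0.5],"twist":[0,0,0],"jaw":-0.3},
  {"xyz":[0,0,0],"twist":[0,0,0],"jaw":-0.3},
])

```text
time: 9.05
tcp_pos: [0.5006, 0.3774, 0.1082]
orientation: [-0.002, 0.0, 1.0, -0.002]
ft_force: [-0.9, -1.4, -0.9]
gripper_width: 0.0365
grasp_force: 25.2
```

Run:
```python
from h import *
b=camera("scene")[:,:,::-1];a=camera("top")[:,:,::-1]
cv2.imwrite("pics/g3.png",np.hstack([cv2.resize(x,None,fx=4,fy=4,interpolation=2) for x in (a[140:260,180:280],b[100:220,190:290])]))
o=observe();print(o["tcp_pos"],o["gripper_width"],o["grasp_force"],o["ft_force"])
```

```text
[0.50167053 0.37791461 0.10998905] 0.03656868779931307 25.1559180021286 [ 0.25373837 -0.11960339  0.08522085]
```

View pics/g3.png

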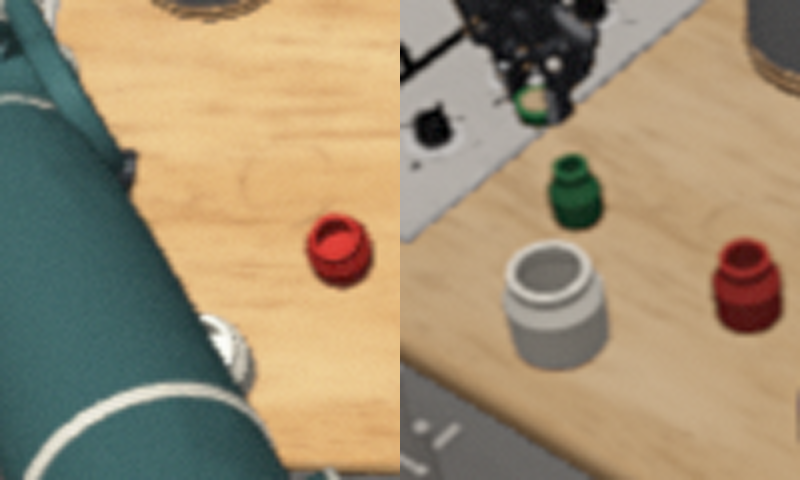

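The lid is held flat, at (537,102) in the scene crop. I overshot y by about 18 mm, so I'll check the offset between lid and tool.

Run:
```python
from h import *
f=lambda x,y:(190+(x+.5-400)/4-.5,100+(y+.5)/4-.5)
print(plane("scene",f(535,103),.121),plane("scene",f(570,168),.056))
```

```text
[0.49434458 0.37637547] [0.50387885 0.36196351]
```

step_arm([
  {"xyz":[-0.1,-0.45,0],"twist":[0,0,0],"jaw":-0.3},
  {"xyz":[-0.1,-0.45,0.5],"twist":[0,0,0],"jaw":-0.3},
  {"xyz":[0,0,1],"twist":[0,0,0],"jaw":-0.3},
  {"xyz":[0,0,0.5],"twist":[0,0,0],"jaw":-0.3},
  {"xyz":[0,0,0],"twist":[0,0,0],"jaw":-0.3},
])

```text
time: 9.65
tcp_pos: [0.5049, 0.3594, 0.0689]
orientation: [-0.002, 0.0, 1.0, -0.001]
ft_force: [-1.1, -0.0, -0.5]
gripper_width: 0.0366
grasp_force: 25.2
```

Run:
```python
from h import *
b=camera("scene")[:,:,::-1]
cv2.imwrite("pics/g4.png",cv2.resize(b[110:185,190:290],None,fx=8,fy=8,interpolation=2))
o=observe();print(o["tcp_pos"],o["gripper_width"],o["grasp_force"],o["ft_force"])
print(plane("scene",(366-.4,226-.4),.056))
```

```text
[0.50563358 0.36019409 0.07011318] 0.03655179265823556 25.163693726062775 [ 0.88215544 -0.50123743 -1.43067876]
[ 0.46644958 -0.14552552]
```

View pics/g4.png

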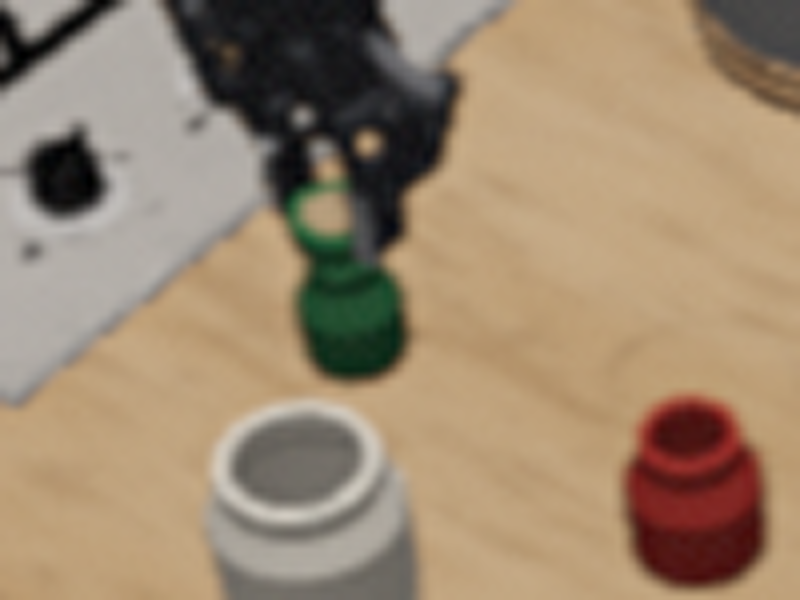

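Run:
```python
from h import *
for z in (.079,.081,.084): print(plane("scene",(190+333.5/8-.5,110+216.5/8-.5),z))
```

```text
[0.50228371 0.36015351]
[0.50080727 0.35844908]
[0.4985926  0.35589243]
```

step_arm([
  {"xyz":[-0.05,0,0.3],"twist":[0,0,0],"jaw":-0.3},
  {"xyz":[0,0,0.2],"twist":[0,0,0],"jaw":-0.3},
  {"xyz":[0,0,0.05],"twist":[0,0,0],"jaw":-0.3},
  {"xyz":[0,0,0],"twist":[0,0,0],"jaw":-0.3},
])

```text
time: 10.1
tcp_pos: [0.5073, 0.3613, 0.0602]
orientation: [-0.0, -0.0, 1.0, -0.0]
ft_force: [-0.0, 0.1, -0.0]
gripper_width: 0.0368
grasp_force: 25.2
```

step_arm([
  {"xyz":[0,0,0.07],"twist":[0,0,0],"jaw":-0.3},
  {"xyz":[0,0,0],"twist":[0,0,0],"jaw":-0.3},
])

```text
time: 10.3
tcp_pos: [0.5074, 0.3614, 0.059]
orientation: [0.0, -0.0, 1.0, 0.0]
ft_force: [-1.4, 0.1, -0.2]
gripper_width: 0.0368
grasp_force: 25.2
```

step_arm([
  {"xyz":[0,0,0.07],"twist":[0,0,0],"jaw":-0.3},
  {"xyz":[0,0,0],"twist":[0,0,0],"jaw":-0.3},
])

```text
time: 10.5
tcp_pos: [0.5077, 0.3615, 0.0589]
orientation: [0.0, -0.0, 1.0, 0.0]
ft_force: [-1.9, -1.6, 5.8]
gripper_width: 0.0366
grasp_force: 25.6
```

step_arm([
  {"xyz":[0,0,0],"twist":[0,0,0],"jaw":0.05},
  {"xyz":[0,0,0],"twist":[0,0,0],"jaw":0.1},
  {"xyz":[0,0,0],"twist":[0,0,0],"jaw":0.1},
  {"xyz":[0,0,-0.5],"twist":[0,0,0],"jaw":0.1},
  {"xyz":[0,0,-1],"twist":[0,0,0],"jaw":0.1},
  {"xyz":[0,0,-1],"twist":[0,0,0],"jaw":0.1},
  {"xyz":[0,0,-1],"twist":[0,0,0],"jaw":0.3},
  {"xyz":[0,-1,0],"twist":[0,0,0],"jaw":0.55},
  {"xyz":[0,-1,0],"twist":[0,0,0],"jaw":0.55},
  {"xyz":[0,-1,0],"twist":[0,0,0],"jaw":0.55},
  {"xyz":[0,-1,0],"twist":[0,0,0],"jaw":0.55},
  {"xyz":[0,-1,0],"twist":[0,0,0],"jaw":0.55},
])

```text
time: 11.7
tcp_pos: [0.506, 0.2582, 0.1258]
orientation: [-0.001, 0.0, 1.0, -0.001]
ft_force: [0.4, 0.3, -0.0]
gripper_width: 0.066
grasp_force: 0.0
```

Run:
```python
from h import *
b=camera("scene")[:,:,::-1];a=camera("top")[:,:,::-1]
cv2.imwrite("pics/g5.png",np.hstack([cv2.resize(x,None,fx=5,fy=5,interpolation=2) for x in (b[120:220,210:290],b[190:290,320:400])]))
o=observe();print(o["tcp_pos"],o["gripper_width"],o["grasp_force"],o["ft_force"])
```

```text
[0.50586117 0.25715221 0.12568937] 0.06651658089064431 0.0 [0.57577511 0.22717761 1.11553626]
```

View pics/g5.png

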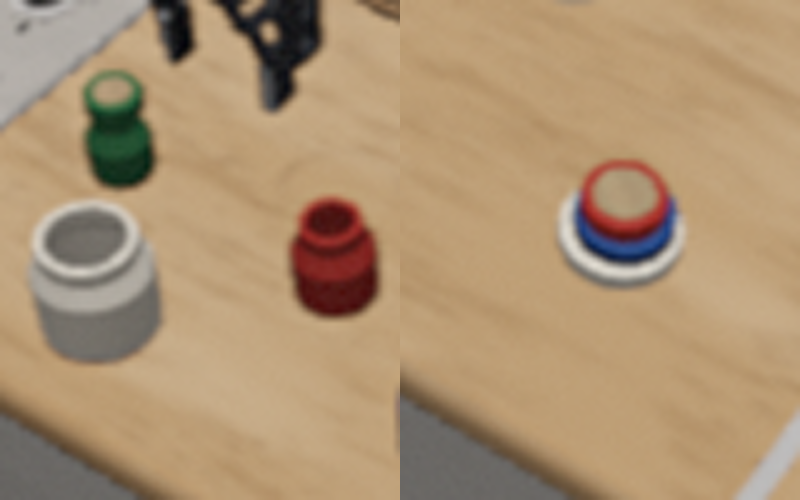

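The green lid sits level on its jar, at (112,92) in the crop, and the red lid is now on top of the stack at (625,194).

Run:
```python
from h import *
f=lambda x,y,a,b:(a+(x+.5)/5-.5,b+(y+.5)/5-.5)
print("green lid",plane("scene",f(112.5,93,210,120),.070),"red",plane("scene",f(225,195,320,190),.042))
print("white ctr",plane("scene",f(221,223,320,190),.014),"redjar",plane("scene",f(331,222,210,120),.062))
```

```text
green lid [0.5050597 0.3605935] red [ 0.46601772 -0.14363841]
white ctr [ 0.46770055 -0.14193397] redjar [0.50226813 0.18820372]
```

step_arm([
  {"xyz":[0,-1,0],"twist":[0,0,0],"jaw":0.55},
  {"xyz":[0,-1,0],"twist":[0,0,0],"jaw":0.55},
  {"xyz":[0,-1,0],"twist":[0,0,0],"jaw":0.55},
  {"xyz":[0,-1,0],"twist":[0,0,0],"jaw":0.55},
  {"xyz":[0.5,-1,0],"twist":[0,0,0],"jaw":0.55},
  {"xyz":[0.5,-1,0],"twist":[0,0,0],"jaw":0.55},
  {"xyz":[0.5,-1,0],"twist":[0,0,0],"jaw":0.55},
  {"xyz":[0.5,-1,0],"twist":[0,0,0],"jaw":0.55},
  {"xyz":[0,-1,0],"twist":[0,0,0],"jaw":0.55},
  {"xyz":[0,-1,0],"twist":[0,0,0],"jaw":0.55},
  {"xyz":[0,-1,0],"twist":[0,0,0],"jaw":0.55},
  {"xyz":[0,-1,0],"twist":[0,0,0],"jaw":0.55},
])

```text
time: 13.0
tcp_pos: [0.4664, 0.0202, 0.1266]
orientation: [-0.001, 0.0, 1.0, 0.0]
ft_force: [1.0, -0.4, 0.1]
gripper_width: 0.0664
grasp_force: 0.0
```

step_arm([
  {"xyz":[0,-1,0],"twist":[0,0,0],"jaw":0.55},
  {"xyz":[0,-1,0],"twist":[0,0,0],"jaw":0.55},
  {"xyz":[0,-1,0],"twist":[0,0,0],"jaw":0.55},
  {"xyz":[0,-1,0],"twist":[0,0,0],"jaw":0.55},
  {"xyz":[0,-1,0],"twist":[0,0,0],"jaw":0.55},
  {"xyz":[0,-1,0],"twist":[0,0,0],"jaw":0.55},
  {"xyz":[0,-1,0],"twist":[0,0,0],"jaw":0.55},
  {"xyz":[0,-1,0],"twist":[0,0,0],"jaw":0.55},
  {"xyz":[0,-0.1,0.8],"twist":[0,0,0],"jaw":0.55},
  {"xyz":[0,0,1],"twist":[0,0,0],"jaw":0.55},
  {"xyz":[0,0,0],"twist":[0,0,0],"jaw":0.55},
])

```text
time: 14.1
tcp_pos: [0.464, -0.1402, 0.0881]
orientation: [-0.003, 0.001, 1.0, 0.001]
ft_force: [-0.1, 0.7, -0.6]
gripper_width: 0.0664
grasp_force: 0.0
```

step_arm([
  {"xyz":[-0.05,-0.1,1],"twist":[0,0,0],"jaw":0.55},
  {"xyz":[0,0,1],"twist":[0,0,0],"jaw":0.55},
  {"xyz":[0,0,0.8],"twist":[0,0,0],"jaw":0.55},
  {"xyz":[0,0,0],"twist":[0,0,0],"jaw":0.55},
  {"xyz":[0,0,0],"twist":[0,0,0],"jaw":0.55},
])

```text
time: 14.6
tcp_pos: [0.4683, -0.1427, 0.0358]
orientation: [-0.0, -0.0, 1.0, 0.0]
ft_force: [0.3, 0.1, 0.4]
gripper_width: 0.0663
grasp_force: 0.0
```

step_arm([
  {"xyz":[0,-0.05,0.2],"twist":[0,0,0],"jaw":0.55},
  {"xyz":[0,0,0],"twist":[0,0,0],"jaw":0.3},
  {"xyz":[0,0,0],"twist":[0,0,0],"jaw":0.1},
  {"xyz":[0,0,0],"twist":[0,0,0],"jaw":-0.05},
  {"xyz":[0,0,0],"twist":[0,0,0],"jaw":-0.05},
  {"xyz":[0,0,0],"twist":[0,0,0],"jaw":-0.05},
])

```text
time: 15.2
tcp_pos: [0.469, -0.144, 0.0324]
orientation: [0.0, -0.0, 1.0, -0.0]
ft_force: [-1.7, 1.3, 4.7]
gripper_width: 0.0464
grasp_force: 25.3
```

step_arm([
  {"xyz":[0,0,-0.3],"twist":[0,0,0],"jaw":-0.05},
  {"xyz":[0,0,-0.7],"twist":[0,0,0],"jaw":-0.05},
  {"xyz":[0,0,-1],"twist":[0,0,0],"jaw":-0.05},
  {"xyz":[0,0,-1],"twist":[0,0,0],"jaw":-0.05},
  {"xyz":[0,0.55,-1],"twist":[0,0,0],"jaw":-0.05},
  {"xyz":[0,1,-1],"twist":[0,0,0],"jaw":-0.05},
  {"xyz":[0,1,0],"twist":[0,0,0],"jaw":-0.05},
  {"xyz":[0,1,0],"twist":[0,0,0],"jaw":-0.05},
  {"xyz":[0,1,0],"twist":[0,0,0],"jaw":-0.05},
  {"xyz":[0,1,0],"twist":[0,0,0],"jaw":-0.05},
  {"xyz":[0,1,0],"twist":[0,0,0],"jaw":-0.05},
  {"xyz":[0,1,0],"twist":[0,0,0],"jaw":-0.05},
])

```text
time: 16.4
tcp_pos: [0.4685, 0.0081, 0.1325]
orientation: [0.001, -0.0, 1.0, 0.0]
ft_force: [-0.0, -0.0, -0.7]
gripper_width: 0.0467
grasp_force: 25.9
```

step_arm([
  {"xyz":[-0.5,1,0],"twist":[0,0,0],"jaw":-0.05},
  {"xyz":[-0.5,1,0],"twist":[0,0,0],"jaw":-0.05},
  {"xyz":[-0.5,1,0],"twist":[0,0,0],"jaw":-0.05},
  {"xyz":[-0.25,1,0],"twist":[0,0,0],"jaw":-0.05},
  {"xyz":[0,1,0],"twist":[0,0,0],"jaw":-0.05},
  {"xyz":[0,1,0],"twist":[0,0,0],"jaw":-0.05},
  {"xyz":[0,1,0],"twist":[0,0,0],"jaw":-0.05},
  {"xyz":[0,1,0],"twist":[0,0,0],"jaw":-0.05},
  {"xyz":[0,1,0.5],"twist":[0,0,0],"jaw":-0.05},
  {"xyz":[0,0,1],"twist":[0,0,0],"jaw":-0.05},
  {"xyz":[0,0,0.5],"twist":[0,0,0],"jaw":-0.05},
  {"xyz":[0,0,0],"twist":[0,0,0],"jaw":-0.05},
])

```text
time: 17.6
tcp_pos: [0.5017, 0.1867, 0.0901]
orientation: [-0.002, -0.0, 1.0, -0.001]
ft_force: [-0.3, -0.8, -1.3]
gripper_width: 0.0467
grasp_force: 25.9
```

Run:
```python
from h import *
b=camera("scene")[:,:,::-1]
cv2.imwrite("pics/g6.png",cv2.resize(b[125:205,225:325],None,fx=7,fy=7,interpolation=2))
o=observe();print(o["tcp_pos"],o["gripper_width"],o["grasp_force"],o["ft_force"])
m=camera_model("scene")
P=lambda X:cv2.projectPoints(np.array([X]),cv2.Rodrigues(m["R"])[0],m["t"],m["K"],np.array(m["dist_coeffs"]))[0].ravel()
z=o["tcp_pos"][2]+.0096
print("lid top centre should be at crop px",(P([.501,.187,z])-[225,125]+.5)*7)
```

```text
[0.50259858 0.1867818  0.0910655 ] 0.04673748830038273 25.90724140405655 [ 0.81627005 -0.89966932 -0.8140709 ]
lid top centre should be at crop px [352.70739461 213.07056131]
```

View pics/g6.png

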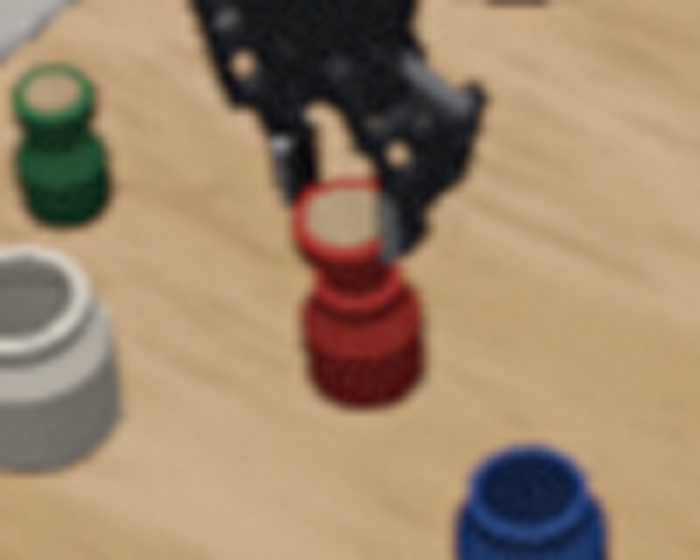

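The lid is held at (345,218) in the crop, and it should be at (353,213). I'll shift about +3 mm in x and lower it.

step_arm([
  {"xyz":[-0.15,0,0.6],"twist":[0,0,0],"jaw":-0.05},
  {"xyz":[0,0,0.5],"twist":[0,0,0],"jaw":-0.05},
  {"xyz":[0,0,0.1],"twist":[0,0,0],"jaw":-0.05},
  {"xyz":[0,0,0],"twist":[0,0,0],"jaw":-0.05},
])

```text
time: 18.05
tcp_pos: [0.5061, 0.1869, 0.067]
orientation: [-0.0, 0.0, 1.0, -0.0]
ft_force: [0.1, 0.1, -1.3]
gripper_width: 0.0463
grasp_force: 26.0
```

step_arm([
  {"xyz":[0,0,0.07],"twist":[0,0,0],"jaw":-0.05},
  {"xyz":[0,0,0],"twist":[0,0,0],"jaw":-0.05},
])

```text
time: 18.25
tcp_pos: [0.5066, 0.1872, 0.0665]
orientation: [0.0, -0.0, 1.0, 0.0]
ft_force: [-0.6, -1.5, 0.6]
gripper_width: 0.0463
grasp_force: 26.1
```

step_arm([
  {"xyz":[0,0,0.06],"twist":[0,0,0],"jaw":-0.05},
  {"xyz":[0,0,0],"twist":[0,0,0],"jaw":-0.05},
])

```text
time: 18.45
tcp_pos: [0.5069, 0.1873, 0.0663]
orientation: [0.0, -0.0, 1.0, 0.0]
ft_force: [-2.8, -1.7, 7.9]
gripper_width: 0.0464
grasp_force: 26.6
```

step_arm([
  {"xyz":[0,0,0],"twist":[0,0,0],"jaw":0.25},
  {"xyz":[0,0,0],"twist":[0,0,0],"jaw":0.3},
  {"xyz":[0,0,0],"twist":[0,0,0],"jaw":0.3},
  {"xyz":[0,0,-0.5],"twist":[0,0,0],"jaw":0.3},
  {"xyz":[0,0,-1],"twist":[0,0,0],"jaw":0.3},
  {"xyz":[0,0,-1],"twist":[0,0,0],"jaw":0.3},
  {"xyz":[0,0,-0.7],"twist":[0,0,0],"jaw":0.5},
  {"xyz":[0.5,-1,0],"twist":[0,0,0],"jaw":0.75},
  {"xyz":[0.5,-1,0],"twist":[0,0,0],"jaw":0.75},
  {"xyz":[0.5,-1,0],"twist":[0,0,0],"jaw":0.75},
  {"xyz":[0.5,-1,0],"twist":[0,0,0],"jaw":0.75},
  {"xyz":[0,-1,0],"twist":[0,0,0],"jaw":0.75},
])

```text
time: 19.65
tcp_pos: [0.465, 0.0865, 0.129]
orientation: [-0.0, -0.0, 1.0, -0.0]
ft_force: [0.4, 1.2, 0.1]
gripper_width: 0.0744
grasp_force: 0.0
```

Run:
```python
from h import *
b=camera("scene")[:,:,::-1]
cv2.imwrite("pics/g7.png",np.hstack([cv2.resize(x,None,fx=5,fy=5,interpolation=2) for x in (b[120:220,240:320],b[190:290,320:400])]))
o=observe();print(o["tcp_pos"],o["gripper_width"],o["grasp_force"],o["ft_force"])
```

```text
[0.46551331 0.0843128  0.12912091] 0.07492930942530933 0.0 [-0.02918533 -1.59295594 -0.8156771 ]
```

View pics/g7.png

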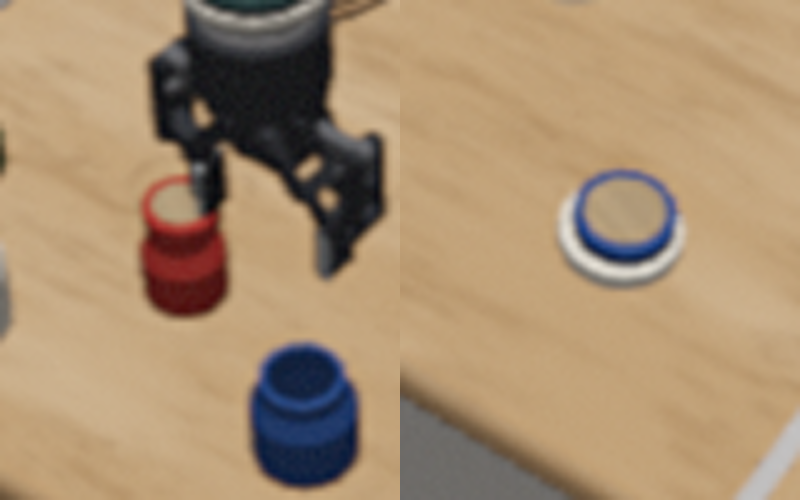

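The red lid lies on its jar, at about (180,203) in the crop. The blue lid is now on top of the stack at (626,212).

Run:
```python
from h import *
f=lambda x,y,a,b:(a+(x+.5)/5-.5,b+(y+.5)/5-.5)
print("red lid",plane("scene",f(180,203,240,120),.076),"blue",plane("scene",f(226,212,320,190),.028),"bluejar rim",plane("scene",f(302.5,376,240,120),.068))
```

```text
red lid [0.50381244 0.18891807] blue [ 0.46616187 -0.14514929] bluejar rim [0.44407616 0.05452599]
```

step_arm([
  {"xyz":[0,-1,0],"twist":[0,0,0],"jaw":0.75},
  {"xyz":[0,-1,0],"twist":[0,0,0],"jaw":0.75},
  {"xyz":[0,-1,0],"twist":[0,0,0],"jaw":0.75},
  {"xyz":[0,-1,0],"twist":[0,0,0],"jaw":0.75},
  {"xyz":[0,-1,0],"twist":[0,0,0],"jaw":0.75},
  {"xyz":[0,-1,0],"twist":[0,0,0],"jaw":0.75},
  {"xyz":[0,-1,0],"twist":[0,0,0],"jaw":0.75},
  {"xyz":[0,-1,0],"twist":[0,0,0],"jaw":0.75},
  {"xyz":[0,-1,0],"twist":[0,0,0],"jaw":0.75},
  {"xyz":[0,-1,0],"twist":[0,0,0],"jaw":0.75},
  {"xyz":[0,-1,0],"twist":[0,0,0],"jaw":0.75},
  {"xyz":[0,-0.5,0.7],"twist":[0,0,0],"jaw":0.75},
])

```text
time: 20.9
tcp_pos: [0.4687, -0.1446, 0.1169]
orientation: [0.003, 0.0, 1.0, -0.001]
ft_force: [0.6, 0.6, 1.2]
gripper_width: 0.0747
grasp_force: 0.0
```

step_arm([
  {"xyz":[0,0,1],"twist":[0,0,0],"jaw":0.75},
  {"xyz":[0,0,1],"twist":[0,0,0],"jaw":0.75},
  {"xyz":[0,0,1],"twist":[0,0,0],"jaw":0.75},
  {"xyz":[0,0,1],"twist":[0,0,0],"jaw":0.75},
  {"xyz":[0,0,0],"twist":[0,0,0],"jaw":0.75},
  {"xyz":[0,0,0],"twist":[0,0,0],"jaw":0.75},
])

```text
time: 21.5
tcp_pos: [0.4658, -0.1422, 0.0342]
orientation: [-0.001, -0.0, 1.0, 0.0]
ft_force: [0.1, 0.3, -0.2]
gripper_width: 0.0746
grasp_force: 0.0
```

step_arm([
  {"xyz":[0,-0.1,0.8],"twist":[0,0,0],"jaw":0.75},
  {"xyz":[0,0,0],"twist":[0,0,0],"jaw":0.55},
  {"xyz":[0,0,0],"twist":[0,0,0],"jaw":0.35},
  {"xyz":[0,0,0],"twist":[0,0,0],"jaw":0.2},
  {"xyz":[0,0,0],"twist":[0,0,0],"jaw":0.2},
  {"xyz":[0,0,0],"twist":[0,0,0],"jaw":0.2},
])

```text
time: 22.1
tcp_pos: [0.4672, -0.145, 0.02]
orientation: [0.001, -0.0, 1.0, -0.0]
ft_force: [0.1, 0.9, 5.9]
gripper_width: 0.056
grasp_force: 27.1
```

step_arm([
  {"xyz":[0,0,-0.3],"twist":[0,0,0],"jaw":0.2},
  {"xyz":[0,0,-0.7],"twist":[0,0,0],"jaw":0.2},
  {"xyz":[0,0,-1],"twist":[0,0,0],"jaw":0.2},
  {"xyz":[0,0,-1],"twist":[0,0,0],"jaw":0.2},
  {"xyz":[0,1,-1],"twist":[0,0,0],"jaw":0.2},
  {"xyz":[0,1,-1],"twist":[0,0,0],"jaw":0.2},
  {"xyz":[0.25,1,0],"twist":[0,0,0],"jaw":0.2},
  {"xyz":[0.25,1,0],"twist":[0,0,0],"jaw":0.2},
  {"xyz":[0.25,1,0],"twist":[0,0,0],"jaw":0.2},
  {"xyz":[0.25,1,0],"twist":[0,0,0],"jaw":0.2},
  {"xyz":[0,1,0],"twist":[0,0,0],"jaw":0.2},
  {"xyz":[0,1,0],"twist":[0,0,0],"jaw":0.2},
])

```text
time: 23.3
tcp_pos: [0.4463, 0.016, 0.1199]
orientation: [0.001, -0.0, 1.0, -0.0]
ft_force: [-0.1, 0.3, -0.6]
gripper_width: 0.0561
grasp_force: 26.8
```

step_arm([
  {"xyz":[0,1,0],"twist":[0,0,0],"jaw":0.2},
  {"xyz":[0,1,0],"twist":[0,0,0],"jaw":0.2},
  {"xyz":[0,0,0.7],"twist":[0,0,0],"jaw":0.2},
  {"xyz":[0,0,0.5],"twist":[0,0,0],"jaw":0.2},
  {"xyz":[0,0,0],"twist":[0,0,0],"jaw":0.2},
])

```text
time: 23.8
tcp_pos: [0.4448, 0.0551, 0.0937]
orientation: [-0.002, -0.0, 1.0, -0.0]
ft_force: [-0.2, 0.8, -1.2]
gripper_width: 0.0561
grasp_force: 26.8
```

```bash
cat >> h.py <<'E'
def P(X):
    m=camera_model("scene")
    return cv2.projectPoints(np.array([X]),cv2.Rodrigues(m["R"])[0],m["t"],m["K"],np.array(m["dist_coeffs"]))[0].ravel()
E
python3 - <<'E'
from h import *
b=camera("scene")[:,:,::-1]
cv2.imwrite("pics/g8.png",cv2.resize(b[155:235,250:350],None,fx=7,fy=7,interpolation=2))
o=observe();print(o["tcp_pos"],o["gripper_width"],o["grasp_force"],o["ft_force"])
print("lid top centre should be at",(P([.4435,.055,o["tcp_pos"][2]+.008])-[250,155]+.5)*7)
E
```

```text
[0.44542812 0.05496595 0.09433996] 0.05550378781581844 26.81129425764084 [ 0.12222467 -0.17351561 -1.30816161]
lid top centre should be at [349.15305539 223.97987533]
```

View pics/g8.png

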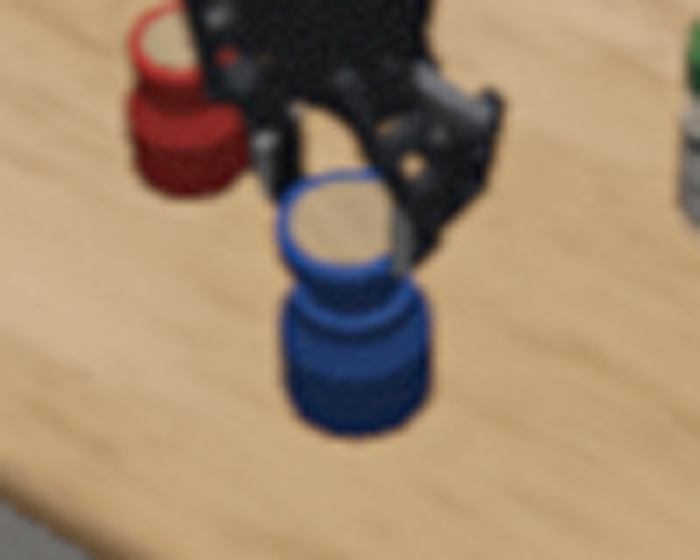

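The lid is at (342,222) against a target of (349,224), about 2 mm off. I'll make a small +x correction and lower it.

step_arm([
  {"xyz":[-0.08,0,0.6],"twist":[0,0,0],"jaw":0.2},
  {"xyz":[0,0,0.25],"twist":[0,0,0],"jaw":0.2},
  {"xyz":[0,0,0.07],"twist":[0,0,0],"jaw":0.2},
  {"xyz":[0,0,0],"twist":[0,0,0],"jaw":0.2},
])

```text
time: 24.25
tcp_pos: [0.4476, 0.055, 0.076]
orientation: [-0.001, 0.0, 1.0, -0.0]
ft_force: [-0.4, -1.1, -1.2]
gripper_width: 0.0559
grasp_force: 26.8
```

step_arm([
  {"xyz":[0,0,0.07],"twist":[0,0,0],"jaw":0.2},
  {"xyz":[0,0,0],"twist":[0,0,0],"jaw":0.2},
])

```text
time: 24.45
tcp_pos: [0.4481, 0.0552, 0.0752]
orientation: [0.0, -0.0, 1.0, 0.0]
ft_force: [-1.1, 0.1, -0.8]
gripper_width: 0.0558
grasp_force: 26.8
```

step_arm([
  {"xyz":[0,0,0.07],"twist":[0,0,0],"jaw":0.2},
  {"xyz":[0,0,0],"twist":[0,0,0],"jaw":0.2},
])

```text
time: 24.65
tcp_pos: [0.4484, 0.0552, 0.074]
orientation: [0.0, -0.0, 1.0, 0.0]
ft_force: [0.3, 0.3, 0.2]
gripper_width: 0.0561
grasp_force: 26.9
```

step_arm([
  {"xyz":[0,0,0.06],"twist":[0,0,0],"jaw":0.2},
  {"xyz":[0,0,0],"twist":[0,0,0],"jaw":0.2},
])

```text
time: 24.85
tcp_pos: [0.4486, 0.0553, 0.0738]
orientation: [0.0, -0.0, 1.0, 0.0]
ft_force: [-3.5, -0.8, 9.9]
gripper_width: 0.0559
grasp_force: 27.7
```

step_arm([
  {"xyz":[0,0,0],"twist":[0,0,0],"jaw":0.5},
  {"xyz":[0,0,0],"twist":[0,0,0],"jaw":0.55},
  {"xyz":[0,0,0],"twist":[0,0,0],"jaw":0.55},
  {"xyz":[0,0,-0.5],"twist":[0,0,0],"jaw":0.55},
  {"xyz":[0,0,-1],"twist":[0,0,0],"jaw":0.55},
  {"xyz":[0,0,-1],"twist":[0,0,0],"jaw":0.75},
  {"xyz":[0,0,-0.2],"twist":[0,0,0],"jaw":1},
  {"xyz":[-0.2,-1,0],"twist":[0,0,0],"jaw":1},
  {"xyz":[-0.2,-1,0],"twist":[0,0,0],"jaw":1},
  {"xyz":[-0.2,-1,0],"twist":[0,0,0],"jaw":1},
  {"xyz":[-0.2,-1,0],"twist":[0,0,0],"jaw":1},
  {"xyz":[-0.2,-1,0],"twist":[0,0,0],"jaw":1},
])

```text
time: 26.05
tcp_pos: [0.4677, -0.0455, 0.126]
orientation: [-0.0, -0.0, 1.0, 0.0]
ft_force: [-0.5, -0.6, 0.2]
gripper_width: 0.0855
grasp_force: 0.0
```

Run:
```python
from h import *
b=camera("scene")[:,:,::-1]
cv2.imwrite("pics/g9.png",np.hstack([cv2.resize(x,None,fx=5,fy=5,interpolation=2) for x in (b[150:250,260:340],b[190:290,320:400])]))
o=observe();print(o["tcp_pos"],o["gripper_width"],o["grasp_force"],o["ft_force"])
```

```text
[ 0.46862915 -0.04782835  0.12630878] 0.08569754932229202 0.0 [ 1.30062902 -0.94385655  0.35780164]
```

View pics/g9.png

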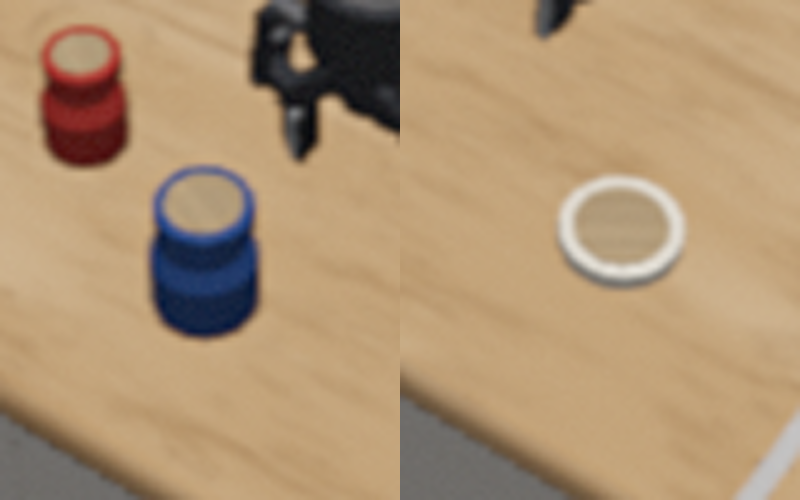

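Blue lies level and centred on its jar at (204,203). The white lid lies alone, centred at (621,228).

Run:
```python
from h import *
f=lambda x,y,a,b:(a+(x+.5)/5-.5,b+(y+.5)/5-.5)
print("blue lid",plane("scene",f(204,204,260,150),.082),"white",plane("scene",f(221,228,320,190),.014))
```

```text
blue lid [0.44784823 0.05573148] white [ 0.46485606 -0.14375179]
```

step_arm([
  {"xyz":[0.15,-1,0],"twist":[0,0,0],"jaw":1},
  {"xyz":[0,-1,0],"twist":[0,0,0],"jaw":1},
  {"xyz":[0,-1,0],"twist":[0,0,0],"jaw":1},
  {"xyz":[0,-1,0],"twist":[0,0,0],"jaw":1},
  {"xyz":[0,-0.8,0],"twist":[0,0,0],"jaw":1},
  {"xyz":[0,0,1],"twist":[0,0,0],"jaw":1},
  {"xyz":[0,0,1],"twist":[0,0,0],"jaw":1},
  {"xyz":[0,0,1],"twist":[0,0,0],"jaw":1},
  {"xyz":[0,0,1],"twist":[0,0,0],"jaw":1},
  {"xyz":[0,0,0.7],"twist":[0,0,0],"jaw":1},
  {"xyz":[0,0,0],"twist":[0,0,0],"jaw":1},
  {"xyz":[0,0,0],"twist":[0,0,0],"jaw":1},
])

```text
time: 27.3
tcp_pos: [0.465, -0.1406, 0.0324]
orientation: [-0.0, -0.0, 1.0, 0.0]
ft_force: [0.3, -0.5, -0.0]
gripper_width: 0.0854
grasp_force: 0.0
```

step_arm([
  {"xyz":[0,-0.12,0.7],"twist":[0,0,0],"jaw":1},
  {"xyz":[0,0,0.6],"twist":[0,0,0],"jaw":1},
  {"xyz":[0,0,0.15],"twist":[0,0,0],"jaw":1},
  {"xyz":[0,0,0],"twist":[0,0,0],"jaw":1},
])

```text
time: 27.7
tcp_pos: [0.4641, -0.1429, 0.0025]
orientation: [-0.001, 0.0, 1.0, 0.0]
ft_force: [0.1, -0.2, -0.2]
gripper_width: 0.0852
grasp_force: 0.0
```

step_arm([
  {"xyz":[0,0,0],"twist":[0,0,0],"jaw":0.8},
  {"xyz":[0,0,0],"twist":[0,0,0],"jaw":0.6},
  {"xyz":[0,0,0],"twist":[0,0,0],"jaw":0.45},
  {"xyz":[0,0,0],"twist":[0,0,0],"jaw":0.45},
  {"xyz":[0,0,0],"twist":[0,0,0],"jaw":0.45},
])

```text
time: 28.2
tcp_pos: [0.4655, -0.1434, 0.0044]
orientation: [0.0, -0.0, 1.0, -0.0]
ft_force: [-1.2, 0.3, 5.9]
gripper_width: 0.0658
grasp_force: 26.7
```

step_arm([
  {"xyz":[0,0,-0.3],"twist":[0,0,0],"jaw":0.45},
  {"xyz":[0,0,-0.7],"twist":[0,0,0],"jaw":0.45},
  {"xyz":[0,0,-1],"twist":[0,0,0],"jaw":0.45},
  {"xyz":[0,0,-1],"twist":[0,0,0],"jaw":0.45},
  {"xyz":[0,0,-1],"twist":[0,0,0],"jaw":0.45},
  {"xyz":[0,0,-1],"twist":[0,0,0],"jaw":0.45},
  {"xyz":[0,0.4,-1],"twist":[0,0,0],"jaw":0.45},
  {"xyz":[0,1,-0.5],"twist":[0,0,0],"jaw":0.45},
  {"xyz":[0,1,0],"twist":[0,0,0],"jaw":0.45},
  {"xyz":[0,1,0],"twist":[0,0,0],"jaw":0.45},
  {"xyz":[0,1,0],"twist":[0,0,0],"jaw":0.45},
  {"xyz":[0,1,0],"twist":[0,0,0],"jaw":0.45},
])

```text
time: 29.4
tcp_pos: [0.4651, -0.0344, 0.1347]
orientation: [0.001, -0.0, 1.0, -0.0]
ft_force: [-0.3, -0.2, -0.0]
gripper_width: 0.0658
grasp_force: 28.1
```

step_arm([
  {"xyz":[0.3,1,0],"twist":[0,0,0],"jaw":0.45},
  {"xyz":[0.3,1,0],"twist":[0,0,0],"jaw":0.45},
  {"xyz":[0.3,1,0],"twist":[0,0,0],"jaw":0.45},
  {"xyz":[0.3,1,0],"twist":[0,0,0],"jaw":0.45},
  {"xyz":[0.3,1,0],"twist":[0,0,0],"jaw":0.45},
  {"xyz":[0.3,1,0],"twist":[0,0,0],"jaw":0.45},
  {"xyz":[0.3,1,0],"twist":[0,0,0],"jaw":0.45},
  {"xyz":[0.3,1,0],"twist":[0,0,0],"jaw":0.45},
  {"xyz":[0.3,1,0],"twist":[0,0,0],"jaw":0.45},
  {"xyz":[0.3,1,0],"twist":[0,0,0],"jaw":0.45},
  {"xyz":[0.15,1,0],"twist":[0,0,0],"jaw":0.45},
  {"xyz":[0,1,0],"twist":[0,0,0],"jaw":0.45},
])

```text
time: 30.6
tcp_pos: [0.4015, 0.2057, 0.1345]
orientation: [0.0, -0.0, 1.0, 0.0]
ft_force: [0.6, 0.3, -0.7]
gripper_width: 0.0663
grasp_force: 28.1
```

step_arm([
  {"xyz":[0,1,0],"twist":[0,0,0],"jaw":0.45},
  {"xyz":[0,1,0],"twist":[0,0,0],"jaw":0.45},
  {"xyz":[0,1,0],"twist":[0,0,0],"jaw":0.45},
  {"xyz":[0,1,0],"twist":[0,0,0],"jaw":0.45},
  {"xyz":[0,0,0.7],"twist":[0,0,0],"jaw":0.45},
  {"xyz":[0,0,0.7],"twist":[0,0,0],"jaw":0.45},
  {"xyz":[0,0,0],"twist":[0,0,0],"jaw":0.45},
])

```text
time: 31.3
tcp_pos: [0.3995, 0.2827, 0.1025]
orientation: [-0.003, 0.0, 1.0, -0.002]
ft_force: [0.1, -0.2, -1.3]
gripper_width: 0.0656
grasp_force: 28.2
```

Run:
```python
from h import *
b=camera("scene")[:,:,::-1]
cv2.imwrite("pics/g10.png",cv2.resize(b[125:205,180:280],None,fx=7,fy=7,interpolation=2))
o=observe();print(o["tcp_pos"],o["gripper_width"],o["grasp_force"],o["ft_force"])
print("lid top centre should be at",(P([.4005,.2845,o["tcp_pos"][2]+.0096])-[180,125]+.5)*7)
```

```text
[0.40014968 0.28297904 0.1034005 ] 0.06579600039247001 28.171486258506775 [-1.35190372  0.28801585 -0.41148796]
lid top centre should be at [319.57204106 235.51371408]
```

View pics/g10.png

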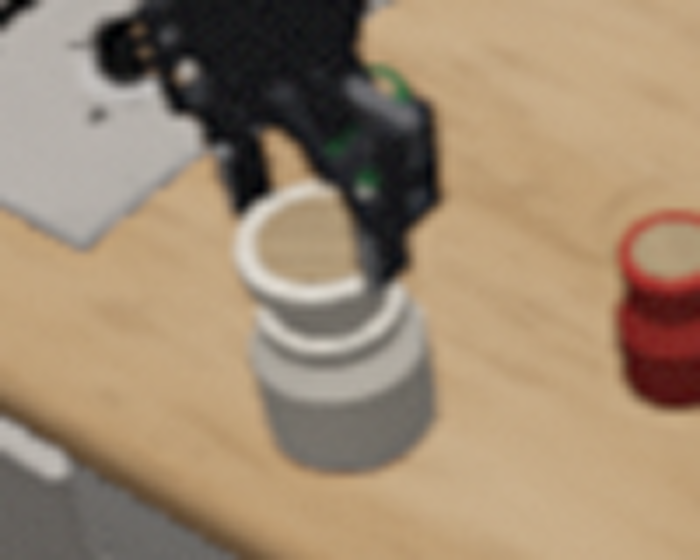

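The white lid is at (313,241) against a target of (320,235). I'll shift about +3 mm in x and lower it.

step_arm([
  {"xyz":[-0.15,0.03,0.6],"twist":[0,0,0],"jaw":0.45},
  {"xyz":[0,0,0.4],"twist":[0,0,0],"jaw":0.45},
  {"xyz":[0,0,0.15],"twist":[0,0,0],"jaw":0.45},
  {"xyz":[0,0,0],"twist":[0,0,0],"jaw":0.45},
])

```text
time: 31.75
tcp_pos: [0.4044, 0.2849, 0.0816]
orientation: [-0.001, 0.0, 1.0, -0.0]
ft_force: [0.4, 0.2, 0.5]
gripper_width: 0.0661
grasp_force: 28.2
```

step_arm([
  {"xyz":[0,0,0.06],"twist":[0,0,0],"jaw":0.45},
  {"xyz":[0,0,0],"twist":[0,0,0],"jaw":0.45},
])

```text
time: 31.95
tcp_pos: [0.4051, 0.2856, 0.0815]
orientation: [0.0, -0.0, 1.0, 0.0]
ft_force: [-0.2, 0.9, -0.2]
gripper_width: 0.0656
grasp_force: 28.2
```

step_arm([
  {"xyz":[0,0,0.07],"twist":[0,0,0],"jaw":0.45},
  {"xyz":[0,0,0],"twist":[0,0,0],"jaw":0.45},
])

```text
time: 32.15
tcp_pos: [0.405, 0.2855, 0.08]
orientation: [0.0, -0.0, 1.0, 0.0]
ft_force: [-0.6, -0.0, -1.5]
gripper_width: 0.0658
grasp_force: 28.2
```

step_arm([
  {"xyz":[0,0,0.06],"twist":[0,0,0],"jaw":0.45},
  {"xyz":[0,0,0],"twist":[0,0,0],"jaw":0.45},
])

```text
time: 32.35
tcp_pos: [0.4048, 0.2854, 0.0786]
orientation: [-0.0, -0.0, 1.0, -0.0]
ft_force: [0.3, 0.0, -1.3]
gripper_width: 0.0656
grasp_force: 28.2
```

step_arm([
  {"xyz":[0,0,0.07],"twist":[0,0,0],"jaw":0.45},
  {"xyz":[0,0,0],"twist":[0,0,0],"jaw":0.45},
])

```text
time: 32.55
tcp_pos: [0.405, 0.2855, 0.0783]
orientation: [-0.0, -0.0, 1.0, -0.0]
ft_force: [-2.5, -2.2, 7.2]
gripper_width: 0.0659
grasp_force: 29.1
```

step_arm([
  {"xyz":[0,0,0],"twist":[0,0,0],"jaw":0.8},
  {"xyz":[0,0,0],"twist":[0,0,0],"jaw":0.85},
  {"xyz":[0,0,0],"twist":[0,0,0],"jaw":0.85},
  {"xyz":[0,0,-0.5],"twist":[0,0,0],"jaw":0.85},
  {"xyz":[0,0,-1],"twist":[0,0,0],"jaw":0.85},
  {"xyz":[0,0,-1],"twist":[0,0,0],"jaw":0.85},
  {"xyz":[0,0,-1],"twist":[0,0,0],"jaw":0.85},
  {"xyz":[0,0,-1],"twist":[0,0,0],"jaw":0.85},
  {"xyz":[-0.5,-1,-1],"twist":[0,0,0],"jaw":0.85},
  {"xyz":[-0.5,-1,-1],"twist":[0,0,0],"jaw":0.85},
  {"xyz":[-0.5,-1,0],"twist":[0,0,0],"jaw":0.85},
  {"xyz":[-0.5,-1,0],"twist":[0,0,0],"jaw":0.85},
])

```text
time: 33.75
tcp_pos: [0.4461, 0.2051, 0.2093]
orientation: [0.001, -0.0, 1.0, 0.001]
ft_force: [0.4, 0.1, 0.1]
gripper_width: 0.0791
grasp_force: 0.0
```

step_arm([
  {"xyz":[-0.5,-1,0],"twist":[0,0,0],"jaw":0.85},
  {"xyz":[0,-1,0],"twist":[0,0,0],"jaw":0.85},
  {"xyz":[0,-1,0],"twist":[0,0,0],"jaw":0.85},
  {"xyz":[0,-1,0],"twist":[0,0,0],"jaw":0.85},
  {"xyz":[0,-1,0],"twist":[0,0,0],"jaw":0.85},
  {"xyz":[0,-1,0],"twist":[0,0,0],"jaw":0.85},
  {"xyz":[0,-1,0],"twist":[0,0,0],"jaw":0.85},
  {"xyz":[0,-1,0],"twist":[0,0,0],"jaw":0.85},
  {"xyz":[0,-1,0],"twist":[0,0,0],"jaw":0.85},
  {"xyz":[0,-1,0],"twist":[0,0,0],"jaw":0.85},
  {"xyz":[0,-1,0],"twist":[0,0,0],"jaw":0.85},
  {"xyz":[0,-1,0],"twist":[0,0,0],"jaw":0.85},
])

```text
time: 34.95
tcp_pos: [0.455, -0.0354, 0.208]
orientation: [0.0, -0.0, 1.0, -0.0]
ft_force: [-0.3, 0.6, 0.4]
gripper_width: 0.0793
grasp_force: 0.0
```

Run:
```python
from h import *
zt={"green":.07,"red":.076,"blue":.082,"white":.088}; J={"green":(.504,.36),"red":(.502,.187),"blue":(.4445,.055),"white":(.401,.285)}
for n in("scene",):
  img=camera(n)[:,:,::-1].copy(); hsv=cv2.cvtColor(img,cv2.COLOR_BGR2HSV)
  for k in J:
    x,y=P([*J[k],zt[k]]); r=int({"green":8,"red":10,"blue":12,"white":14}[k])
    # inlay: tan blob at the expected lid top
    m=((hsv[:,:,0]>8)&(hsv[:,:,0]<25)&(hsv[:,:,1]>40)&(hsv[:,:,1]<190)).astype(np.uint8)
    N,l,st,ce=cv2.connectedComponentsWithStats(m,connectivity=4)
    i=l[int(round(y)),int(round(x))]; c=ce[i]
    print(k,st[i],"lid",plane(n,c,zt[k]).round(4),"jar",J[k], "px",(c-[x,y]).round(1))
o=observe();print(o["tcp_pos"],o["ft_force"])
```

```text
green [229 136   7   4  25] lid [0.5068 0.3631] jar (0.504, 0.36) px [-0.1 -0.9]
red [270 157  12   8  74] lid [0.5036 0.1887] jar (0.502, 0.187) px [-0.1 -0.6]
blue [293 185  15  11 136] lid [0.4481 0.0569] jar (0.4445, 0.055) px [ 0.2 -1.1]
white [218 157  19  13 185] lid [0.4055 0.2869] jar (0.401, 0.285) px [ 0.6 -1.2]
[ 0.45510096 -0.03773972  0.20804475] [ 0.35341793 -1.32892132 -0.11941486]
```

```bash
python3 -c "
from workcell import *
print(finish_job())"
```

```text
the job is handed in; nothing more can be done
None
```

I put all four lids on the jars of their own colours, top of the stack first, and handed the job in at about 35 s; the last camera check put each lid within about 5 mm of its rim centre (limit 9 mm), and the hand-in returned no score.

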